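# Clip a syringe into the sloped pump and bring up its pusher

## Robot

A 6-joint arm with a two-finger parallel gripper is mounted at the origin on the work surface. World frame = base frame: x ahead of the robot, y to its left, z up, the work surface at z = 0. Lengths are in mm, angles in rad, forces in N, time in s.
With the tool pointing down it reaches from about 400 to 925 mm from the base axis. Payload 12.5 kg.
Tool frame: the origin (TCP) lies on the mounting face of the last link; the fingertips stand 190 mm ahead of it and the grasp point (between the pads) lies 171 mm ahead of it (env.tcp_to_tips is the distance from the TCP to the fingertips, in mm); x points along the fingers, y is the direction in which the jaws open and shut, and the axes are right-handed (so a half turn about x gives the same grasp; the last joint's range is limited). The gripper opens to 95 mm and grips with 3 to 60 N. Pads are 20 mm wide; open, the fingers measure 119 mm over their backs; the gripper's body (75 mm by 180 mm) begins 59 mm behind the grasp point.
Start: joints at [-1.245, 0.491, 1.559, -0, 1.092, -0.106], TCP at [261.585, -567.625, 404.761] pointing down, gripper open.
Joint ranges: [-3.1, 3.1], [-0.84, 2.19], [0.05, 2.79], [-1.13, 4.28], [0.06, 2.93], [-2.69, 2.69]. Speed limits (rad/s): [2.22, 2.22, 2.79, 3.14, 3.14, 3.14].

## Interface

Orientations are given as [roll, pitch, yaw] about the fixed x, y, z axes, in that order (R = Rz(yaw) Ry(pitch) Rx(roll)).
In Python, from cell import monitor, cams, job, env gives the robot as it stands. The module is installed in compiled form; this text tells all that it offers.
- The arm moves only by the tool apply_moves, never from a script. Its argument "series" is a list of rows, each a list of 3 entries, a list of its own where there are three numbers: the closure, from -1 (fully open) to 1 (shut), so that 0 is half open, then the shift along the tool's x, y, z in cm, then the turn about the tool's x in rad. A call has 1 to 20 rows; each row is the pose to reach, as a shift and turn from the pose commanded when the call began, along the tool's axes at that moment; what a row does not reach only later rows make up. A row lasts 1/8 s, in which the tool goes at most 62.5 mm and 10.7 degrees, less where a joint would pass 70% of its speed; a pose out of reach is approached as far as the arm can. A call with a gripper value outside its range is refused whole. The fingers move at their own pace and stop on an object; the grip force is fixed at half the most. Time passes only in rows, so rows that repeat a pose let the fingers close. It gives the time, the measured TCP pose, the force and the opening at its end, in the units of the state.
- monitor.state(): the state, without advancing time (a new reading comes with each control period).
- cams.read_camera(name): name is "scene" or "top" or "wrist"; returns a dict with "image" (480x640x3 uint8, red, green, blue), "fx", "fy", "cx", "cy" (pixels), "position" and "orientation" of the camera in the world. Camera axes: x right, y down, z forward; pixel columns grow to the right and rows downward; lengths in mm; the calibration is good to about 2 mm. A picture is of the moment at which its call begins. There is no depth.
- job.job_done(): hands the job in, once; it reports no verdict.
The state is a dict: "t": time; "joints": joint angles; "qvel": joint speeds; "tau": joint torques, N m; "eef_pos": TCP position; "tcp_rot": TCP orientation; "ft_force": force on the tool from outside, world axes, zero at the start; "moment": the same for the moment, N m; "opening": opening from 0.0 (shut) to 1.0 (fully open).
Only numpy, scipy, OpenCV 4.12 (cv2) and the standard library are available. Lean on these libraries where they do the work, as an engineer would, in place of code of your own. Each camera call takes 0.05 s, during which the arm holds its last target. There are 200 camera calls.

## Task

Load the pump: take the larger of the two syringes from the grey rest and snap it into the pump's two spring clips, nozzle the same way as it lies now (plunger towards the sliding pusher block), pushing until it clicks fully home and then no harder. Then slide the pusher block gently up until its face just touches the end of the plunger, and let go. Leave the smaller syringe and the other things on the bench where they are.

Things in the scene. Friction and masses are not known exactly. Their poses are not given: they have to be found in the camera images.
- syringe: The larger of two plain clear syringes: barrel 26 mm diameter, 120 mm long, 70 g. Origin on the barrel axis, half way along the barrel; +y to the nozzle (12 mm long, 6 mm thick), +z up at the start. At the -y end a flange 46 (x) by 4 by 23 mm (z), then a white plunger rod with a 24 mm disc. One rigid piece: the plunger does not move. Starts level in the rest, axis 38 mm above the bench.
- plunger_end (a point): Centre of the outer face of the larger syringe's plunger disc, 108 mm from the syringe's origin along its -y; axes as the syringe's.
- small_syringe: The smaller syringe, to be left alone: barrel 16 mm diameter, 100 mm long, in the rest's other place, axis 31 mm above the bench; origin mid-barrel on its axis, +y to its nozzle.
- rest: Grey syringe rest, plate 190 (x) by 110 (y) by 8 mm, fixed, origin under its centre. Two places at x = -45 and +45 mm, a syringe lying along y in each (which is where varies), on V supports 10 mm wide, tops 37 mm above the bench, at y = -35 and +35 mm. Between the supports a barrel is free for 60 mm and can be gripped across from above.
- pump: The black syringe pump, fixed, origin under clip_home at bench height; x and y along the bench, y as clip_home's. Housing and bed reach y = -225 to +85 mm, x = -55 to +120 mm. Two hard seat pads, 12 mm wide, carry the barrel in the clips; pressing on them after the snap is forcing.
- clip_home (a point): Where the syringe's origin lies when home in the clips, 150 mm above the bench, midway between the two clips. Axes: y along the clipped syringe, nozzle end +y; z straight out of the sloped bed, 35 degrees from vertical, leaning to the robot's side; x up the slope. Bed face at z = -38 mm. Along y the syringe may lie 12 mm either way (at +12 its flange meets the -y clip).
- clip_lips (a point): Middle of the two clips at lip height, 9 mm along z from clip_home, same axes. Clips 12 mm wide, at y = -42 and +42 mm, 70 mm free between them for fingers. In each, two sprung steel jaws with round lips (3 mm radius) at x = -12.5 and +12.5 mm, flared above. Push the barrel along -z into both: touched about z = +10 here, peak about 7 N in all near z = +6, none at z = 0, then drawn home with about 5 N.
- lamp_bar (a point): Axis of an aluminium lamp bar, 24 mm thick, over the pump, running along y 128 mm up the slope (x) and 65 mm out (z) from clip_home, on posts at y = -235 and +95 mm of clip_home. It stands in the way of a hand that comes straight down; come in along clip_home's z instead.
- pusher (a joint): Travel of the pusher block along clip_home's +y, m, 0 (far) to 0.11; starts at 0 to 0.03, stays where left, drags with about 2.5 N. Its face is at y = -190 mm + travel in clip_home's frame, so it meets the plunger near 0.082, more or less by how far the syringe lies from home along y.
- pusher_face (a point): Point of the pusher's front face on the syringe axis, axes as clip_home; the face looks along +y. The black block behind it is 44 (x) by 28 (y) mm, from z = -36 to +14 mm.
- pusher_grip (a point): Point to pinch on the pusher's dark upright fin, axes as clip_home. The fin is 14 mm thick (x), 20 mm long (y) and stands on the block from z = +14 to +50 mm of pusher_face; this point is at z = +36 mm, 14 mm behind the face. Pinch it across x, tool along -z.
- jar: Amber lidded jar, 44 mm diameter, 70 mm tall, loose; origin under its centre. Leave alone.
- beaker: Glass beaker, 68 mm diameter, 80 mm tall, loose; origin under its centre. Leave alone.
- chip: Glass chip plate 26 by 76 by 5 mm lying on the bench, loose. Leave alone.
- driver: Screwdriver with black handle, lying loose on the bench. Leave alone.
- thumbscrew: Brass thumbscrew, 22 mm diameter, 26 mm tall, standing on its head. Leave alone.

How it is judged:
By the outcome, as a careful person would: the job done as asked, in the order asked, and still so for the second after the job is handed in, with the robot touching nothing.
It also fails if it takes over 50 s, if anything falls off the work surface, if the arm or the gripper's body presses on something with over 40 N, if the wrist force passes 120 N, or if a joint passes its speed limit or range.

## Working session

There is one attempt and no reset: what is moved stays moved. The work goes in short steps, Python scripts to look and compute and a tool call to move; the robot and the scene stay as the last step left them, time stands still between calls to the robot, and variables do not carry over. Pictures are saved under pics/ and viewed, about 8 in all and at most 12, crops included, and the job is handed in when it is done.

Besides the shell and the picture viewer there is one more tool, called after ">>>" as name(argument=value, ...) on one line, values as JSON. apply_moves: Moves the arm, as the interface text tells. Its arguments: {"type":"object","properties":{"series":{"type":"array"}},"required":["series"]}

```bash
mkdir -p pics; ls; python3 - <<'E'
from cell import monitor,cams,env
import cv2
s=monitor.state();print(s)
for n in("scene","top"):
    r=cams.read_camera(n);print(n,r["fx"],r["fy"],r["cx"],r["cy"],r["position"],r["orientation"])
    cv2.imwrite(f"pics/{n}1.png",r["image"][:,:,::-1])
E
```

```text
pics
{'t': 0.0, 'joints': array([-1.24460007e+00,  4.91557010e-01,  1.55942352e+00,  3.32880805e-05,
        1.09171169e+00, -1.05577287e-01]), 'qvel': array([-0.00179394, -0.00017247,  0.00057959,  0.00185689,  0.00032618,
       -0.00103521]), 'tau': array([-1.27357169e-03, -6.12645435e+01, -2.58183968e+01,  6.92370976e-02,
        4.81628941e-02, -7.15169790e-05]), 'eef_pos': array([ 261.57867531, -567.59915052,  404.17214842]), 'tcp_rot': array([-1.70321731,  1.56969636,  1.87013353]), 'ft_force': array([-0.14089831, -0.50088297, -0.2466185 ]), 'moment': array([-0.01357151,  0.00788807, -0.01650825]), 'opening': 0.9984798159261251}
scene 435.2677056496961 435.2677056496961 323.17278555437844 235.205120731467 [1128.09474066  389.88925366  752.59923472] [-2.25644559 -0.02000358  2.20517083]
top 614.004197336583 614.004197336583 325.5664001522542 233.4168458895373 [ 337.53251901    4.1602632  1320.75883889] [-2.95226203  0.01090706 -1.57165769]
```

View pics/scene1.png

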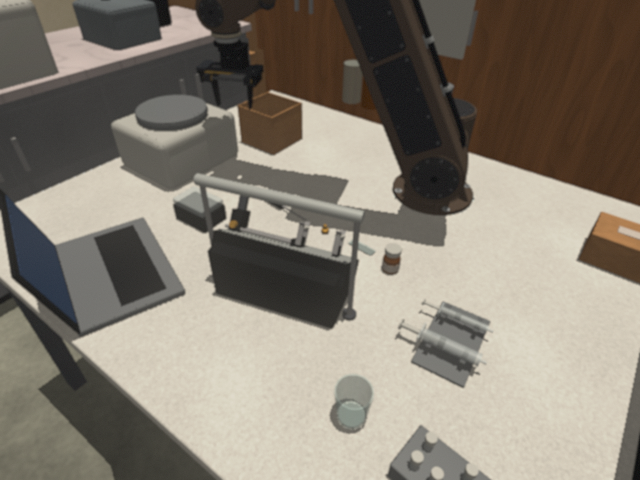

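View pics/top1.png

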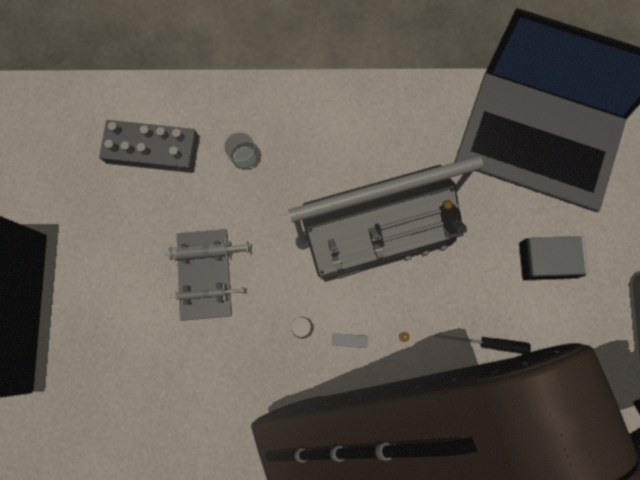

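The top view shows the larger syringe at about row 250, columns 170–250, with its nozzle to the left. The small one is at row 294, the clips at (334,250) and (377,235), and the pusher at (450,218). The lamp bar runs from (292,214) to (480,162).

I'll turn these into rough positions with a short helper file.

```bash
cat > h.py <<'E'
import numpy as np, cv2
from scipy.spatial.transform import Rotation as Ro
from cell import monitor,cams,env
def R(rpy): return Ro.from_euler("xyz",rpy).as_matrix()
def ray(r,px):
    d=np.array([(px[0]-r["cx"])/r["fx"],(px[1]-r["cy"])/r["fy"],1.]); d=R(r["orientation"])@d
    return np.array(r["position"]),d/np.linalg.norm(d)
def onz(r,px,z):
    p,d=ray(r,px); return p+d*(z-p[2])/d[2]
def proj(r,P):
    c=R(r["orientation"]).T@(np.array(P)-r["position"]); return np.array([r["fx"]*c[0]/c[2]+r["cx"],r["fy"]*c[1]/c[2]+r["cy"]])
def two(r1,p1,r2,p2):
    a,u=ray(r1,p1); b,v=ray(r2,p2)
    s=np.linalg.lstsq(np.c_[u,-v],b-a,rcond=None)[0]
    return (a+s[0]*u+b+s[1]*v)/2, np.linalg.norm(a+s[0]*u-b-s[1]*v)
def shot(n,f,k=None):
    r=cams.read_camera(n); im=r["image"][:,:,::-1]; cv2.imwrite("pics/"+f,im); return r
def clipR(yaw):
    e=np.array([np.cos(yaw),np.sin(yaw),0]);u=np.array([0,0,1.]);a=np.radians(35)
    x=np.cos(a)*e+np.sin(a)*u; z=np.cos(a)*u-np.sin(a)*e
    return np.c_[x,np.cross(z,x),z]
def st():
    s=monitor.state(); M=R(s["tcp_rot"]); return s,np.array(s["eef_pos"]),M
E
python3 - <<'E'
from h import *
np.set_printoptions(precision=2,suppress=True)
r=cams.read_camera("top")
im=r["image"][:,:,::-1]
a=cv2.resize(im[220:330,160:265],None,fx=5,fy=5,interpolation=2); b=cv2.resize(im[150:285,285:490],None,fx=3.9,fy=3.9,interpolation=2)
cv2.imwrite("pics/ca.png",cv2.convertScaleAbs(a,alpha=1.5)); cv2.imwrite("pics/cb.png",cv2.convertScaleAbs(b,alpha=1.7))
for n,p,z in [("syr fl",(234,248),38),("syr noz",(172,253),38),("rest UL",(177,231),8),("UR",(226,230),8),("LR",(231,317),8),("clip+",(334,250),155),("clip-",(377,235),155),("push",(450,218),180),("bar1",(292,214),276),("bar2",(480,162),276)]: print(n,onz(r,p,z))
s,p,M=st(); print(p,M)
# kinematics guess
print(np.hypot(p[0],p[1]))
E
```

```text
syr fl [552.45 212.21  38.  ]
syr noz [542.05 343.59  38.  ]
rest UL [595.45 342.83   8.  ]
UR [597.36 235.65   8.  ]
LR [408.84 219.41   8.  ]
clip+ [528.43   0.49 155.  ]
clip- [557.54 -82.61 155.  ]
push [ 585.23 -219.63  180.  ]
bar1 [572.41  73.91 276.  ]
bar2 [ 665.45 -257.64  276.  ]
[ 261.59 -567.61  404.29] [[-0.    0.42 -0.91]
 [ 0.   -0.91 -0.42]
 [-1.   -0.   -0.  ]]
624.988342482011
```

View pics/cb.png

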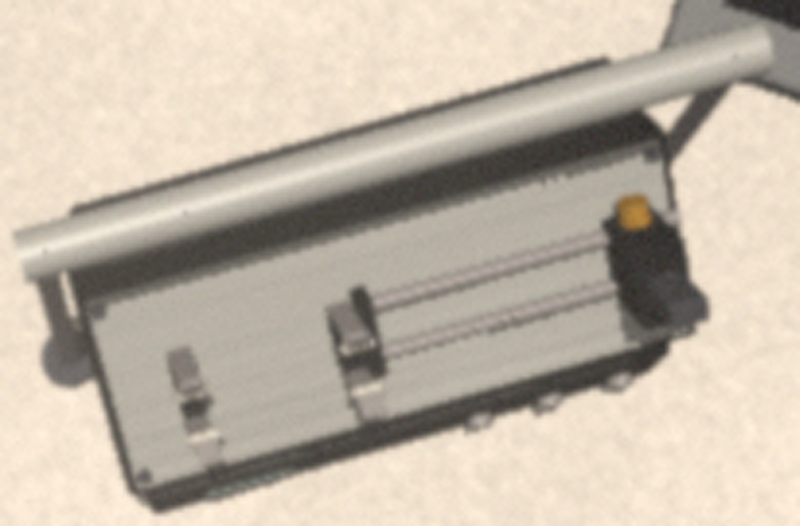

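Rough poses so far: the syringe origin is near (547,273,38) with yaw about 4.5°, and the clips are near (540,-42,150) with yaw about 16°. Next I'll move high above the rest for a close look.

>>> apply_moves(series=[[-1,[-6,0,0],0],[-1,[-11.6,0,0],-0.1],[-1,[-11.6,-64.4,-61.1],-1.218],[-1,[-11.6,-64.4,-61.1],-1.218],[-1,[-11.6,-64.4,-61.1],-1.218],[-1,[-11.6,-64.4,-61.1],-1.218],[-1,[-11.6,-64.4,-61.1],-1.218],[-1,[-11.6,-64.4,-61.1],-1.218],[-1,[-11.6,-64.4,-61.1],-1.218],[-1,[-11.6,-64.4,-61.1],-1.218],[-1,[-11.6,-64.4,-61.1],-1.218],[-1,[-11.6,-64.4,-61.1],-1.218],[-1,[-11.6,-64.4,-61.1],-1.218],[-1,[-11.6,-64.4,-61.1],-1.218],[-1,[-11.6,-64.4,-61.1],-1.218],[-1,[-11.6,-64.4,-61.1],-1.218],[-1,[-11.6,-64.4,-61.1],-1.218]])

```text
t: 2.28
eef_pos: [547.4, 276.0, 519.5]
tcp_rot: [-1.419, 1.569, -2.908]
ft_force: [-0.2, -0.9, -0.4]
opening: 1.001
```

```bash
python3 - <<'E'
from h import *
np.set_printoptions(precision=3,suppress=True)
s,p,M=st(); print(s["t"],p,s["joints"]);print(M)
r=shot("wrist","w1.png"); print({k:r[k] for k in r if k!="image"})
print("syr pred",proj(r,[547.5,273,38]),proj(r,[542,343.6,38]))
E
```

```text
2.275 [547.397 276.029 519.529] [0.359 0.385 1.425 0.    1.333 0.277]
[[-0.001  0.997  0.082]
 [-0.     0.082 -0.997]
 [-1.    -0.001  0.   ]]
{'fx': 330.9782982042043, 'fy': 330.9782982042043, 'cx': 321.2743631527341, 'cy': 241.60733451254333, 'position': array([540.767, 352.31 , 498.93 ]), 'orientation': array([2.866, 0.002, 0.083])}
syr pred [321.92  206.915] [322.249 154.84 ]
```

View pics/w1.png

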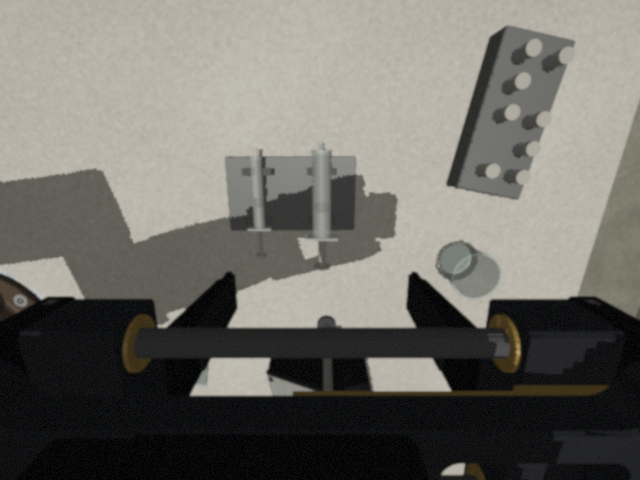

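The wrist view shows the larger syringe upright in the image: nozzle tip near (321,144), flange near (322,239), disc near (322,267). The small syringe is at column 258. I'll convert these to positions.

```bash
python3 - <<'E'
from h import *
np.set_printoptions(precision=1,suppress=True)
r=cams.read_camera("wrist"); 
for n,p in [("noz",(321,144)),("shoulder",(321.5,152)),("flange",(322,239)),("disc",(322.5,267))]: print(n,onz(r,p,38))
print([onz(r,p,8) for p in [(225,157),(355,156),(356,230),(230,230)]])
b=cv2.cvtColor(r["image"],cv2.COLOR_RGB2GRAY)
for y in (165,180,195,205,215,225): print(y,b[y,300:345].tolist())
E
```

```text
noz [539.2 356.9  38. ]
shoulder [540.7 346.7  38. ]
flange [551.5 225.9  38. ]
disc [555.8 183.2  38. ]
[array([403. , 327.9,   8. ]), array([589.1, 344.8,   8. ]), array([602.7, 236.2,   8. ]), array([411. , 220.2,   8. ])]
165 [135, 136, 134, 135, 135, 137, 135, 135, 134, 134, 132, 130, 124, 121, 123, 130, 134, 139, 144, 148, 155, 155, 152, 146, 140, 135, 129, 124, 118, 107, 97, 106, 125, 132, 135, 135, 136, 137, 136, 137, 137, 139, 136, 137, 136]
180 [133, 132, 132, 131, 132, 133, 133, 133, 135, 131, 133, 126, 121, 119, 123, 129, 133, 138, 142, 149, 153, 153, 153, 146, 141, 137, 130, 126, 118, 105, 91, 70, 58, 59, 56, 56, 55, 57, 59, 56, 57, 56, 55, 56, 57]
195 [54, 55, 56, 50, 56, 54, 56, 51, 56, 56, 56, 63, 88, 107, 119, 128, 132, 136, 143, 148, 150, 154, 152, 145, 140, 134, 131, 123, 117, 107, 88, 67, 55, 53, 55, 55, 57, 55, 55, 56, 55, 53, 59, 54, 56]
205 [55, 52, 55, 55, 53, 54, 55, 55, 56, 54, 55, 62, 79, 100, 111, 115, 122, 126, 130, 136, 138, 143, 139, 135, 128, 124, 120, 114, 110, 102, 85, 67, 55, 56, 55, 56, 54, 53, 57, 56, 52, 56, 55, 58, 54]
215 [53, 54, 57, 56, 55, 51, 54, 53, 55, 56, 53, 60, 77, 103, 116, 126, 130, 137, 145, 152, 155, 157, 155, 152, 146, 137, 130, 123, 117, 105, 86, 64, 56, 54, 54, 56, 55, 54, 55, 53, 52, 54, 53, 56, 56]
225 [55, 53, 52, 53, 56, 54, 54, 54, 53, 53, 53, 56, 77, 100, 116, 124, 133, 136, 144, 149, 154, 156, 156, 151, 146, 138, 131, 125, 117, 105, 86, 64, 53, 52, 58, 55, 54, 55, 55, 56, 55, 55, 55, 53, 55]
```

The wrist view puts the syringe axis at x≈546 when y=284, with yaw about 5.3° and the origin near y≈286. That fits the rest's centre at about y=282. Now I'll descend and grip.

>>> apply_moves(series=[[-1,[0,-0.05,-0.8],-0.01],[-1,[6,-0.05,-0.8],-0.01],[-1,[12,-0.05,-0.8],-0.01],[-1,[18,-0.05,-0.8],-0.01],[-1,[23,-0.05,-0.8],-0.01],[-1,[27,-0.05,-0.8],-0.01],[-1,[29.5,-0.05,-0.8],-0.01],[-1,[31,-0.05,-0.8],-0.01],[-1,[31,-0.05,-0.8],-0.01],[-1,[31,-0.05,-0.8],-0.01]])

```text
t: 3.62
eef_pos: [546.1, 280.7, 211.9]
tcp_rot: [1.785, 1.569, 0.303]
ft_force: [0.4, 0.0, -0.2]
opening: 0.995
```

```bash
python3 - <<'E'
from h import *
np.set_printoptions(precision=1,suppress=True)
s,p,M=st(); print(s["t"],p,s["ft_force"])
r=shot("wrist","w2.png")
print(proj(r,p+M@[171,0,0]),proj(r,p+M@[171,30,0]),proj(r,p+M@[171,-30,0]),proj(r,[546,286,38]))
E
```

```text
3.625 [546.1 280.7 211.9] [ 0.4  0.  -0.2]
[321.8 307.2] [381.8 307.3] [261.9 307.1] [321.9 295.2]
```

View pics/w2.png

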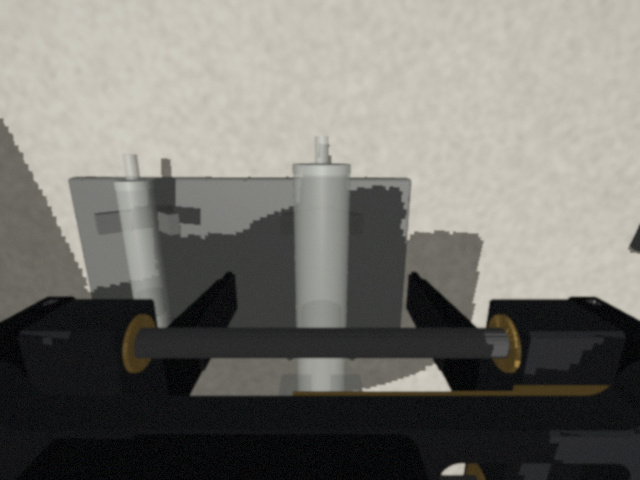

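The barrel is centred between the open fingers at column ~322, with the nozzle tip at row 137, the shoulder at row ~165, and both supports clear. I'll close, then lift.

>>> apply_moves(series=[[0.2,[0,0,0],0],[1,[0,0,0],0],[1,[0,0,0],0],[1,[0,0,0],0],[1,[0,0,0],0],[1,[0,0,0],0],[1,[0,0,0],0],[1,[0,0,0],0]])

```text
t: 4.68
eef_pos: [546.0, 280.9, 210.8]
tcp_rot: [1.682, 1.57, 0.201]
ft_force: [1.2, -0.1, -0.3]
opening: 0.265
```

Gripped: opening 0.265 is about 25 mm. I'll lift and swing to the pump's heading, well above everything.

>>> apply_moves(series=[[1,[-2,0,0],0],[1,[-6,0,0],0],[1,[-12,0,0],0],[1,[-18,0,0],0],[1,[-24,0,0],0],[1,[-30,0,0],0],[1,[-35,2,2],-0.05],[1,[-35,6,5],-0.1],[1,[-35,10,9],-0.15],[1,[-35,11.9,10.3],-0.18],[1,[-35,11.9,10.3],-0.18]])

```text
t: 6.05
eef_pos: [674.7, 187.7, 559.4]
tcp_rot: [-1.598, 1.569, -2.901]
ft_force: [-0.7, 0.8, 0.3]
opening: 0.269
```

```bash
python3 - <<'E'
from h import *
np.set_printoptions(precision=2,suppress=True)
s,p,M=st(); print(s["t"],p,s["joints"],s["opening"]);print(M)
r=cams.read_camera("top"); g=cv2.cvtColor(r["image"],cv2.COLOR_RGB2GRAY)
cv2.imwrite("pics/top2.png",cv2.convertScaleAbs(cv2.resize(r["image"][140:290,280:500,::-1],None,fx=3.6,fy=3.6,interpolation=2),alpha=1.6))
w=shot("wrist","w3.png")
for x in range(310,450,20): print(x,g[150:235,x].tolist()) if x in(350,) else None
pts=[]
for x in range(310,440,4):
    y0=int(209-(x-310)*0.277)
    d=np.diff(g[y0-5:y0+18,x].astype(float)); k=np.argmin(d)
    pts.append((x,y0-5+k+.5))
pts=np.array(pts); l=cv2.fitLine(pts.astype(np.float32),cv2.DIST_HUBER,0,.01,.01).ravel(); print(l, np.c_[pts][::4].tolist())
a,b=[onz(r,(x,l[3]+(x-l[2])*l[1]/l[0]),276.7) for x in(310,440)]
d=a-b; print(a,b,np.degrees(np.arctan2(-d[0],d[1])))
E
```

```text
6.05 [674.71 187.73 559.41] [ 0.18  0.52  1.11 -0.    1.52 -0.09] 0.2685059695840218
[[-0.    0.96  0.26]
 [-0.    0.26 -0.96]
 [-1.   -0.   -0.  ]]
350 [184, 181, 180, 181, 183, 184, 183, 182, 181, 181, 179, 177, 176, 178, 177, 178, 179, 180, 182, 183, 181, 180, 179, 178, 178, 178, 177, 177, 177, 177, 177, 174, 173, 176, 178, 179, 177, 175, 166, 129, 85, 83, 111, 131, 141, 149, 159, 172, 178, 168, 152, 142, 134, 124, 109, 92, 68, 57, 52, 52, 51, 52, 52, 51, 63, 78, 89, 110, 133, 138, 138, 139, 139, 137, 136, 138, 139, 138, 138, 138, 137, 137, 137, 139, 138]
[  0.96  -0.27 374.   198.44] [[310.0, 216.5], [326.0, 212.5], [342.0, 207.5], [358.0, 203.5], [374.0, 198.5], [390.0, 193.5], [406.0, 189.5], [422.0, 184.5], [438.0, 180.5]]
[567.44  42.45 276.7 ] [ 633.2  -185.81  276.7 ] 16.07241152400493
```

The lamp-bar edge gives a pump yaw of 16.1°. Moves can only turn about the tool's own x, so a tilt has to come from the arm itself. I'll reach out past its limit in the pump's vertical plane and see how the wrist tilts.

>>> apply_moves(series=[[1,[0,6,-0.2],-0.01],[1,[0,12,-0.4],-0.01],[1,[0,18,-0.6],-0.01],[1,[0,24,-0.8],-0.01],[1,[0,30,-1.0],-0.01],[1,[0,34,-1.0],-0.01]])

```text
t: 6.9
eef_pos: [878.5, 255.3, 522.0]
tcp_rot: [1.593, 1.543, 0.302]
ft_force: [0.0, 0.3, -1.4]
opening: 0.269
```

```bash
cat > q.py <<'E'
from h import *
np.set_printoptions(precision=4,suppress=True)
s,p,M=st(); a=M[:,0]; y=M[:,1]
print(s["t"],p,s["joints"],s["ft_force"],s["opening"])
print("tilt",np.degrees(np.arccos(-a[2])),"az",np.degrees(np.arctan2(a[1],a[0])),"y az",np.degrees(np.arctan2(y[1],y[0])),"TCP az",np.degrees(np.arctan2(p[1],p[0])),"syr axis",-M[:,2])
E
python3 q.py
```

```text
6.9 [878.549  255.2875 522.0022] [ 0.2105  1.0854  0.0526  0.0028  1.9754 -0.0685] [ 0.0246  0.3275 -1.4285] 0.26896394532810186
tilt 1.6193930039205546 az 17.304373937597965 y az 16.04622450793075 TCP az 16.202732603019136 syr axis [-0.2764  0.961   0.0006]
```

It does tilt when over-reached, by 1.6° so far. I'll push further and watch.

>>> apply_moves(series=[[1,[0,6,0],0],[1,[0,12,0],0],[1,[0,18,0],0],[1,[0,24,0],0]])

```text
t: 7.4
eef_pos: [898.2, 259.3, 484.1]
tcp_rot: [1.57, 1.497, 0.278]
ft_force: [0.2, 0.9, -1.1]
opening: 0.266
```

```bash
python3 q.py
```

```text
7.4 [898.1625 259.3196 484.0879] [ 0.2101  1.1288  0.0481  0.0053  1.891  -0.0671] [ 0.2063  0.8564 -1.0547] 0.26619750087722177
tilt 4.2300802644029085 az 15.924649080181227 y az 15.987119875342023 TCP az 16.104611323200643 syr axis [-0.2754  0.9613 -0.0001]
```

>>> apply_moves(series=[[1,[-4,-5,0],0],[1,[-4,-10,0],0],[1,[-4,-10,0],0]])

```text
t: 7.78
eef_pos: [798.0, 230.5, 516.9]
tcp_rot: [1.57, 1.497, 0.278]
ft_force: [0.8, -0.4, 0.4]
opening: 0.269
```

```bash
python3 q.py
```

```text
7.775 [798.038  230.4628 516.9194] [ 0.2012  0.7715  0.7405  0.0057  1.5556 -0.0775] [ 0.7845 -0.3973  0.3556] 0.2687775891625233
tilt 4.249704300382221 az 15.904511653267813 y az 15.974640166548863 TCP az 16.10801860497968 syr axis [-0.2752  0.9614 -0.0001]
```

The tilt persists when I come back, because the commanded pose follows what was reached. So I can build it up in steps, pushing along the outstretched arm (out and up).

>>> apply_moves(series=[[1,[-2.6,5.6,0],0],[1,[-5.2,11.2,0],0],[1,[-9,20,0],0],[1,[-13,28,0],0],[1,[-17,36,0],0],[1,[-21,45,0],0]])

```text
t: 8.52
eef_pos: [863.1, 248.8, 572.3]
tcp_rot: [1.568, 1.457, 0.277]
ft_force: [-0.3, -0.4, -1.4]
opening: 0.269
```

```bash
python3 q.py
```

```text
8.525 [863.0852 248.7794 572.3236] [ 0.2065  1.0322  0.0474  0.0086  1.948  -0.069 ] [-0.2552 -0.3643 -1.3562] 0.2685250083886616
tilt 6.545521456513005 az 15.85460431025716 y az 15.989394893886592 TCP az 16.07932311147659 syr axis [-0.2754  0.9613 -0.0003]
```

>>> apply_moves(series=[[1,[-30,60,0],0],[1,[-30,60,0],0],[1,[-30,60,0],0],[1,[-30,60,0],0],[1,[-30,60,0],0],[1,[-30,60,0],0],[1,[-30,60,0],0],[1,[-30,60,0],0]])

```text
t: 9.52
eef_pos: [848.7, 244.1, 605.6]
tcp_rot: [1.572, 1.424, 0.28]
ft_force: [-0.9, -0.7, -0.7]
opening: 0.267
```

```bash
python3 q.py
```

```text
9.525 [848.6557 244.111  605.6354] [ 0.2044  0.9942  0.0484  0.0119  1.9528 -0.0694] [-0.9199 -0.7174 -0.7165] 0.2666058730038283
tilt 8.395981933969786 az 16.041057344106633 y az 15.984694235155564 TCP az 16.04758263009089 syr axis [-0.2754  0.9613  0.0001]
```

Each call adds about 2°. It should gain more with the arm lower, so I'll try that.

>>> apply_moves(series=[[1,[6,0,0],0],[1,[12,0,0],0],[1,[18,2,0],0],[1,[19,8,0],0],[1,[19,14,0],0],[1,[19,20,0],0],[1,[19,26,0],0]])

```text
t: 10.4
eef_pos: [932.7, 268.1, 410.8]
tcp_rot: [1.57, 1.382, 0.279]
ft_force: [0.4, 0.0, -0.3]
opening: 0.264
```

```bash
python3 q.py
```

```text
10.4 [932.682  268.0922 410.8147] [ 0.2109  1.2084  0.0474  0.0128  1.6972 -0.0654] [ 0.3742  0.0113 -0.2878] 0.26391535010261097
tilt 10.831353928865623 az 15.967542175200387 y az 15.98996460990098 TCP az 16.036884219544003 syr axis [-0.2755  0.9613 -0.0001]
```

>>> apply_moves(series=[[1,[-4,60,0],0],[1,[-4,60,0],0]])

```text
t: 10.65
eef_pos: [936.4, 269.0, 409.4]
tcp_rot: [1.57, 1.342, 0.279]
ft_force: [-0.4, 0.1, 0.1]
opening: 0.269
```

```bash
python3 q.py
```

```text
10.65 [936.3801 269.0202 409.4132] [ 0.2108  1.2105  0.0474  0.0154  1.6554 -0.0652] [-0.3621  0.1235  0.0816] 0.2687673353152407
tilt 13.105042982975151 az 15.958479800421157 y az 15.98744045687063 TCP az 16.02925437497574 syr axis [-0.2754  0.9613 -0.0001]
```

That gained 2.3° in 0.25 s, so I'll repeat it.

>>> apply_moves(series=[[1,[-4,60,0],0],[1,[-4,60,0],0]])

```text
t: 10.9
eef_pos: [939.6, 269.9, 408.8]
tcp_rot: [1.571, 1.305, 0.28]
ft_force: [0.5, -0.2, -1.2]
opening: 0.268
```

>>> apply_moves(series=[[1,[-2,60,0],0],[1,[-2,60,0],0]])

```text
t: 11.15
eef_pos: [942.7, 270.7, 409.1]
tcp_rot: [1.572, 1.267, 0.28]
ft_force: [0.4, 0.2, -0.4]
opening: 0.264
```

>>> apply_moves(series=[[1,[0,60,0],0],[1,[0,60,0],0]])

```text
t: 11.4
eef_pos: [945.5, 271.4, 410.4]
tcp_rot: [1.572, 1.228, 0.28]
ft_force: [0.1, -0.2, -0.7]
opening: 0.266
```

>>> apply_moves(series=[[1,[0,60,0],0],[1,[0,60,0],0]])

```text
t: 11.65
eef_pos: [947.1, 271.8, 415.9]
tcp_rot: [1.572, 1.189, 0.28]
ft_force: [-0.5, 0.4, -0.4]
opening: 0.265
```

```bash
python3 q.py
```

```text
11.65 [947.1105 271.8194 415.8613] [ 0.2104  1.2074  0.0483  0.0259  1.5048 -0.0653] [-0.4643  0.4482 -0.3989] 0.2651554491812255
tilt 21.88925490398113 az 16.034811148644007 y az 15.983461838119332 TCP az 16.013404031797723 syr axis [-0.2755  0.9613  0.0003]
```

>>> apply_moves(series=[[1,[3,60,0],0],[1,[3,60,0],0]])

```text
t: 11.9
eef_pos: [949.4, 272.4, 418.9]
tcp_rot: [1.571, 1.15, 0.28]
ft_force: [0.9, 0.0, -1.2]
opening: 0.268
```

>>> apply_moves(series=[[1,[5,60,0],0],[1,[5,60,0],0]])

```text
t: 12.15
eef_pos: [951.6, 273.0, 421.9]
tcp_rot: [1.572, 1.111, 0.28]
ft_force: [0.8, 0.7, -1.3]
opening: 0.269
```

>>> apply_moves(series=[[1,[7,60,0],0],[1,[7,60,0],0]])

```text
t: 12.4
eef_pos: [953.8, 273.6, 425.2]
tcp_rot: [1.572, 1.073, 0.28]
ft_force: [0.1, -0.3, -0.9]
opening: 0.266
```

>>> apply_moves(series=[[1,[10,60,0],0],[1,[10,60,0],0]])

```text
t: 12.65
eef_pos: [956.5, 274.3, 426.6]
tcp_rot: [1.571, 1.035, 0.28]
ft_force: [-0.1, 0.2, -0.5]
opening: 0.271
```

>>> apply_moves(series=[[1,[12,60,0],0],[1,[12,60,0],0]])

```text
t: 12.9
eef_pos: [959.0, 275.0, 428.3]
tcp_rot: [1.571, 0.997, 0.28]
ft_force: [-0.4, 0.2, -0.9]
opening: 0.268
```

```bash
python3 q.py
```

```text
12.9 [958.9666 274.9897 428.3417] [ 0.2101  1.2018  0.0484  0.039   1.3186 -0.0676] [-0.4143  0.1712 -0.8788] 0.2675975472729669
tilt 32.8924619146871 az 16.022234370882842 y az 15.979002380094721 TCP az 16.00057537111693 syr axis [-0.2755  0.9613  0.0003]
```

One more step gets the last 2°. In the meantime I'll measure the pump more precisely from the top and scene cameras.

>>> apply_moves(series=[[1,[14,60,0],0],[1,[14,60,0],0]])

```text
t: 13.15
eef_pos: [961.3, 275.6, 430.5]
tcp_rot: [1.571, 0.959, 0.28]
ft_force: [1.0, -0.1, -1.1]
opening: 0.268
```

```bash
python3 q.py; python3 - <<'E'
from h import *
r=cams.read_camera("top"); s=cams.read_camera("scene")
a=cv2.convertScaleAbs(cv2.resize(r["image"][195:285,300:470,::-1],(800,424),interpolation=2),alpha=1.6)
b=cv2.convertScaleAbs(cv2.resize(s["image"][170:290,190:380,::-1],(800,505),interpolation=2),alpha=1.8)
cv2.imwrite("pics/t3.png",a); cv2.imwrite("pics/s3.png",b)
E
```

```text
13.15 [961.3196 275.6156 430.4709] [ 0.21    1.2013  0.0484  0.0417  1.2814 -0.0683] [ 0.9504 -0.1291 -1.1433] 0.26769046314151657
tilt 35.05542796818342 az 16.019097728562688 y az 15.974443655281087 TCP az 15.99788913929825 syr axis [-0.2755  0.9613  0.0004]
```

View pics/t3.png

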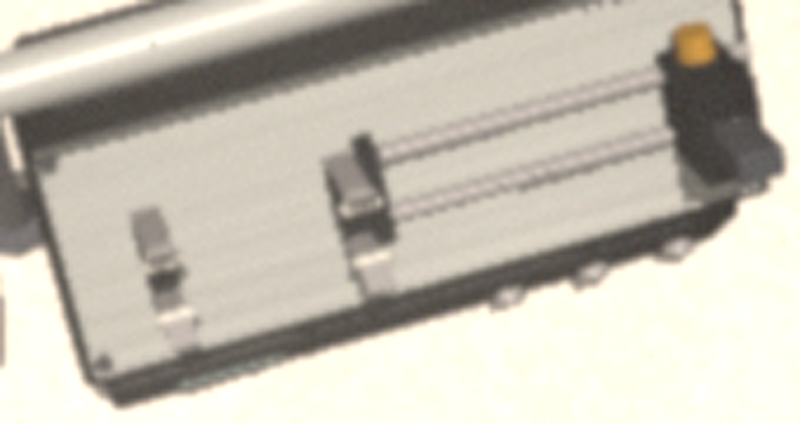

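The tool is now tilted 35.06° at azimuth 16.0°, matching the clips. In the crop, the gap between the lips is near (168,287) for the +y clip and (366,228) for the -y clip, and the pusher fin is near (745,150). I'll compute positions from these.

```bash
python3 - <<'E'
from h import *
np.set_printoptions(precision=1,suppress=True)
r=cams.read_camera("top"); C=clipR(np.radians(16.05)); k=800/170
e=np.array([C[0,0],C[1,0]]);e/=np.linalg.norm(e);y=C[:2,1]
def P(n,c,z):
    q=onz(r,(300+c[0]/k,195+c[1]/k),z); print(n,q,"e",q[:2]@e,"y",q[:2]@y); return q
P("clip+",(168,287),157.4);P("clip-",(366,228),157.4)
# bed corner screws (bed face z=-38): edges of bed
P("bedLL",(88,375),100);P("bedUL",(35,160),170)
P("face bottom",(675,150),160)
w=cams.read_camera("wrist"); s,p,M=st()
print("cam in tool",M.T@(w["position"]-p),"\n",M.T@R(w["orientation"]))
h=np.array([501.7,0]); 
E
```

```text
clip+ [516.4  -2.7 157.4] e 495.5291159538705 y -145.385034528597
clip- [540.6 -83.6 157.4] e 496.36357372857253 y -229.8399677218114
bedLL [487.5  31.1 100. ] e 477.11419356286444 y -104.9275035127061
bedUL [566.8  51.2 170. ] e 558.8267397269377 y -107.5201687026611
face bottom [ 572.1 -210.3  160. ] e 491.7018956369433 y -360.26050730135466
cam in tool [ 20.2  -0.6 -76.6] 
 [[ 0.  -0.3  1. ]
 [ 1.   0.  -0. ]
 [-0.   1.   0.3]]
```

View pics/s3.png

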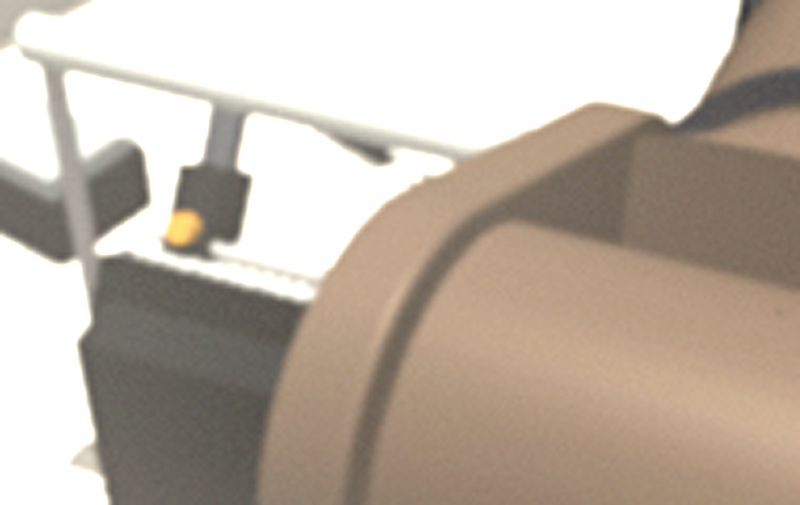

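The clip spacing comes out at 84.5 mm against 84 expected, and the lamp bar agrees. That puts clip_home at about (533.7,-41.7,150). I'll retract along the tool, slide over the lamp bar, and stop on the clip axis about 150 mm out.

>>> apply_moves(series=[[1,[-6,0,0],0],[1,[-12,0,0],0],[1,[-18,0,0],0],[1,[-24,0,0],0],[1,[-30,0,0],0],[1,[-36,-2,1],0],[1,[-37.6,-8,3],0],[1,[-37.6,-14,5],0],[1,[-37.6,-20,7],0],[1,[-37.6,-26,9],0],[1,[-37.6,-32,11],0],[1,[-37.6,-38,13],0],[1,[-37.6,-44,15],0],[1,[-37.6,-50,17],0],[1,[-37.6,-55,19],0],[1,[-37.6,-56.9,19.2],0],[1,[-37.6,-56.9,19.2],0],[1,[-37.6,-56.9,19.2],0]])

```text
t: 15.6
eef_pos: [359.4, -96.7, 412.8]
tcp_rot: [1.569, 0.959, 0.278]
ft_force: [0.2, 0.7, -0.7]
opening: 0.267
```

```bash
cat >> h.py <<'E'
C=clipR(np.radians(16.05)); H=np.array([533.7,-41.7,150.])
def clip(p): return C.T@(np.asarray(p)-H)
E
python3 q.py; python3 - <<'E'
from h import *
np.set_printoptions(precision=1,suppress=True)
s,p,M=st(); print("tcp clip",clip(p),"grasp",clip(p+171.8*M[:,0]), "Rrel",Ro.from_matrix(C.T@np.c_[M[:,1],-M[:,2],-M[:,0]]).as_rotvec(degrees=True))
r=shot("wrist","w4.png")
# syringe in tool, from w2 (camera in tool is fixed)
ct=M.T@(r["position"]-p); cR=M.T@R(r["orientation"])
for n,px in [("noz",(321.5,137)),("should",(321.5,165))]:
    d=cR@np.array([(px[0]-r["cx"])/r["fx"],(px[1]-r["cy"])/r["fy"],1]); 
    for X in (173,):
        q=ct+d*(X-ct[0])/d[0]; print(n,q)
E
```

```text
15.6 [359.4334 -96.7245 412.8113] [-0.5349  0.0755  2.2106  0.8605  0.5828 -1.4849] [ 0.2243  0.739  -0.7391] 0.2671605965763481
tilt 35.06559853676908 az 15.92419824682087 y az 16.017629488874157 TCP az -15.061645175493414 syr axis [-0.2754  0.9613 -0.0008]
tcp clip [  1.1  -4.7 320.1] grasp [  1.3  -4.9 148.3] Rrel [-0.1 -0.1 -0. ]
noz [173.   -0.5 -81.5]
should [173.   -0.5 -69.5]
```

View pics/w4.png

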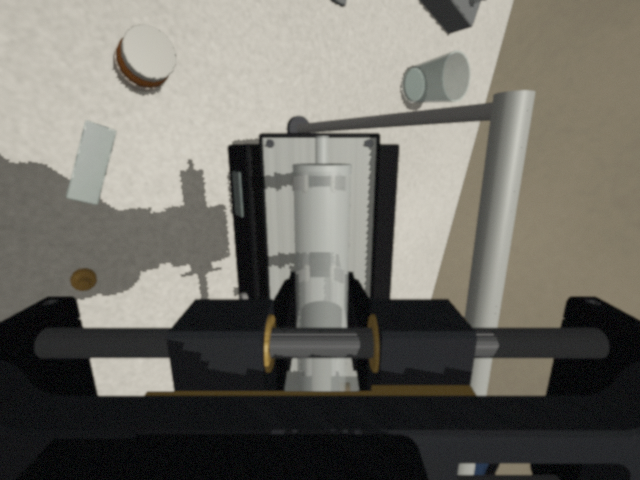

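The held syringe lines up with the bed. The nozzle tip at (321,137) and shoulder at row 165 put its origin about 9 mm to the nozzle side of the grasp. I'll correct that along y and approach to about 45 mm for a close look.

>>> apply_moves(series=[[1,[3,-0.1,0.35],0],[1,[6,-0.1,0.35],0],[1,[8.5,-0.1,0.35],0],[1,[10.3,-0.1,0.35],0],[1,[10.3,-0.1,0.35],0],[1,[10.3,-0.1,0.35],0]])

```text
t: 16.4
eef_pos: [415.9, -83.7, 327.6]
tcp_rot: [1.571, 0.959, 0.28]
ft_force: [-0.1, 0.8, -0.9]
opening: 0.268
```

```bash
python3 - <<'E'
from h import *
np.set_printoptions(precision=1,suppress=True)
s,p,M=st(); print(s["t"],"grasp",clip(p+171.8*M[:,0]),s["ft_force"])
r=cams.read_camera("wrist"); im=r["image"][:,:,::-1]
y0,x0,k=150,220,4
o=cv2.convertScaleAbs(cv2.resize(im[y0:y0+150,x0:x0+200],None,fx=k,fy=k,interpolation=2),alpha=1.5)
for c in [(12.5,36,9),(-12.5,36,9),(12.5,48,9),(-12.5,48,9)]:
    q=proj(r,H+C@np.array(c)); print(c,q); cv2.circle(o,tuple(int(v) for v in ((q-[x0,y0])*k)),4,(0,0,255),1)
cv2.imwrite("pics/w5.png",o)
E
```

```text
16.4 grasp [-0.3 -7.8 45.3] [-0.1  0.8 -0.9]
(12.5, 36, 9) [344.6 207.9]
(-12.5, 36, 9) [300.9 207.9]
(12.5, 48, 9) [345.  186.8]
(-12.5, 48, 9) [300.6 186.8]
```

View pics/w5.png

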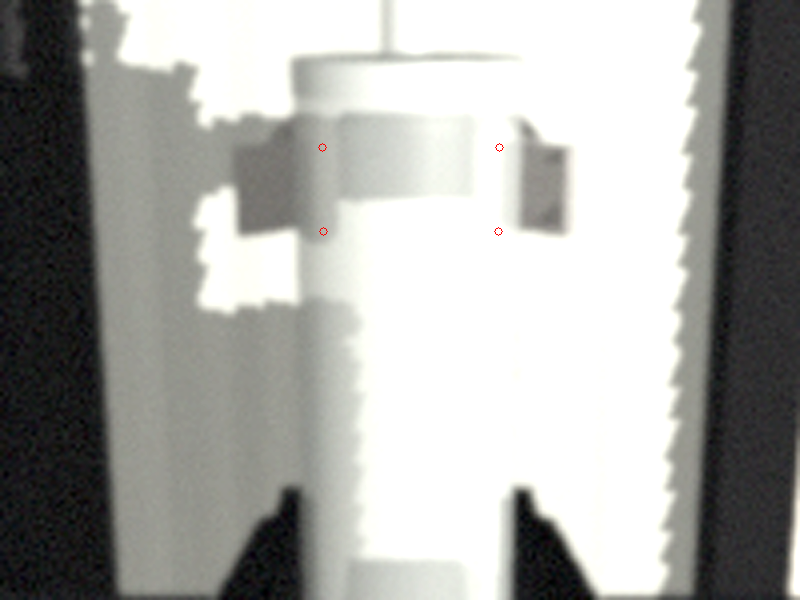

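The +y clip's flares span x≈237–569 in the crop, centred about 0.5 mm to the -x side of the barrel. Along y it matches the prediction. I'll nudge, then advance to the lips and push in while watching the force.

>>> apply_moves(series=[[1,[1,-0.05,0],0],[1,[1.8,-0.05,0],0],[1,[2.4,-0.05,0],0],[1,[2.4,-0.05,0],0]])

```text
t: 16.95
eef_pos: [428.6, -80.4, 307.2]
tcp_rot: [1.571, 0.96, 0.279]
ft_force: [-0.2, 0.6, -0.0]
opening: 0.267
```

```bash
cat > f.py <<'E'
from h import *
np.set_printoptions(precision=2,suppress=True)
s,p,M=st(); print(s["t"],"barrel",clip(p+172.8*M[:,0]),"F clip",C.T@s["ft_force"],"mom",C.T@s["moment"],s["opening"])
E
python3 f.py
```

```text
16.95 barrel [-1.28 -8.16 20.08] F clip [-0.02  0.66 -0.  ] mom [-0.01  0.32  0.04] 0.2669819656729502
```

>>> apply_moves(series=[[1,[0.2,0,0],0],[1,[0.4,0,0],0],[1,[0.4,0,0],0]])

```text
t: 17.32
eef_pos: [430.9, -79.8, 304.2]
tcp_rot: [1.571, 0.959, 0.279]
ft_force: [-0.9, -0.6, 3.0]
opening: 0.265
```

```bash
python3 f.py
```

```text
17.325 barrel [-1.   -8.3  16.22] F clip [ 0.88 -0.31  3.1 ] mom [-0.08 -0.06  0.03] 0.26527359123825356
```

>>> apply_moves(series=[[1,[0.2,0,0],0],[1,[0.3,0,0],0],[1,[0.3,0,0],0]])

```text
t: 17.7
eef_pos: [432.5, -79.3, 301.6]
tcp_rot: [1.571, 0.959, 0.279]
ft_force: [-0.9, 0.5, 4.4]
opening: 0.267
```

```bash
python3 f.py
```

```text
17.7 barrel [-1.13 -8.24 13.14] F clip [1.92 0.71 3.98] mom [-0.01  0.01  0.  ] 0.2669834126540279
```

Contact and rising force came where expected, so I'll continue in small steps.

>>> apply_moves(series=[[1,[0.2,0,0],0],[1,[0.3,0,0],0],[1,[0.3,0,0],0]])

```text
t: 18.08
eef_pos: [434.2, -78.8, 298.9]
tcp_rot: [1.571, 0.96, 0.28]
ft_force: [-0.0, 0.3, 1.9]
opening: 0.268
```

```bash
python3 f.py
```

```text
18.075 barrel [-1.28 -8.18  9.92] F clip [1.15 0.31 1.52] mom [-0.03 -0.13  0.03] 0.26805476205182616
```

>>> apply_moves(series=[[1,[0.2,0,0],0],[1,[0.3,0,0],0],[1,[0.3,0,0],0]])

```text
t: 18.45
eef_pos: [435.9, -78.3, 296.2]
tcp_rot: [1.572, 0.96, 0.28]
ft_force: [3.6, 1.9, -2.4]
opening: 0.267
```

```bash
python3 f.py
```

```text
18.45 barrel [-1.46 -8.13  6.68] F clip [ 1.91  0.8  -4.28] mom [-0.05 -0.25 -0.02] 0.2671822221512442
```

It's through the peak, and the clips are now pulling at 4.3 N. I'll follow it in, shifting slightly towards +x to relieve the side force.

>>> apply_moves(series=[[1,[0.2,0.05,0],0],[1,[0.3,0.1,0],0],[1,[0.3,0.1,0],0]])

```text
t: 18.82
eef_pos: [438.2, -77.5, 294.2]
tcp_rot: [1.572, 0.961, 0.28]
ft_force: [4.4, 0.5, -5.8]
opening: 0.269
```

```bash
python3 f.py
```

```text
18.825 barrel [-0.72 -8.02  3.7 ] F clip [ 0.25 -0.68 -7.25] mom [-0.14  0.21  0.03] 0.2694480387162725
```

>>> apply_moves(series=[[1,[0.15,0,0],0],[1,[0.15,0,0],0]])

```text
t: 19.08
eef_pos: [439.0, -77.3, 293.1]
tcp_rot: [1.572, 0.96, 0.28]
ft_force: [4.2, 0.7, -6.6]
opening: 0.27
```

```bash
python3 f.py
```

```text
19.075 barrel [-0.63 -8.07  2.27] F clip [-0.34 -0.46 -7.79] mom [-0.07  0.21  0.04] 0.26993059739914044
```

>>> apply_moves(series=[[1,[0.1,0,0],0],[1,[0.1,0,0],0]])

```text
t: 19.32
eef_pos: [439.6, -77.2, 292.4]
tcp_rot: [1.572, 0.96, 0.28]
ft_force: [2.3, 1.7, -6.0]
opening: 0.269
```

```bash
python3 f.py
```

```text
19.325 barrel [-0.5  -8.12  1.38] F clip [-1.26  1.01 -6.4 ] mom [-0.03  0.29  0.1 ] 0.26912698877579266
```

>>> apply_moves(series=[[1,[0.1,0,0],0],[1,[0.1,0,0],0]])

```text
t: 19.58
eef_pos: [440.1, -77.0, 291.6]
tcp_rot: [1.571, 0.96, 0.28]
ft_force: [3.1, 0.5, -4.6]
opening: 0.268
```

```bash
python3 f.py
```

```text
19.575 barrel [-0.46 -8.13  0.39] F clip [-0.12 -0.41 -5.55] mom [-0.05  0.32  0.07] 0.26828939274415536
```

Still a gentle inward pull with less than about 1 mm to go. I'll release part-way so the clips draw it home, then back out along the clip's z.

>>> apply_moves(series=[[1,[0.05,0,0],0],[0.1,[0.05,0,0],0],[0.1,[0.05,0,0],0],[0.1,[0.05,0,0],0],[0.1,[0.05,0,0],0],[0.1,[-2,0,0],0],[0.1,[-5,0,0],0],[0.1,[-9,0,0],0],[0.1,[-12,0,0],0],[0.1,[-12,0,0],0]])

```text
t: 20.82
eef_pos: [373.3, -96.1, 391.3]
tcp_rot: [1.567, 0.957, 0.275]
ft_force: [1.1, -0.2, -0.8]
opening: 0.452
```

```bash
python3 f.py; python3 - <<'E'
from h import *
np.set_printoptions(precision=1,suppress=True)
s,p,M=st()
r=cams.read_camera("wrist"); im=r["image"][:,:,::-1].copy()
for c in [(0,0,0),(0,72,0),(0,60,0),(0,60,13),(0,60,-13)]:
    q=proj(r,H+C@np.array(c)); print(c,q)
    cv2.circle(im,tuple(int(v) for v in q),2,(0,0,255),1)
t=cams.read_camera("top"); 
y0,x0=190,300
o=cv2.convertScaleAbs(cv2.resize(t["image"][y0:y0+100,x0:x0+170,::-1],None,fx=4,fy=4,interpolation=2),alpha=1.3)
cv2.imwrite("pics/w6.png",np.vstack([cv2.resize(im[100:400,:],None,fx=1,fy=1),cv2.resize(o,(640,300))]))
E
```

```text
20.825 barrel [  0.25  -8.47 121.88] F clip [ 0.34 -0.54 -1.24] mom [-0.05  0.18  0.04] 0.45185055111252903
(0, 0, 0) [321.3 231. ]
(0, 72, 0) [321.4 142.9]
(0, 60, 0) [321.4 158.5]
(0, 60, 13) [321.4 159.1]
(0, 60, -13) [321.4 158. ]
```

View pics/w6.png

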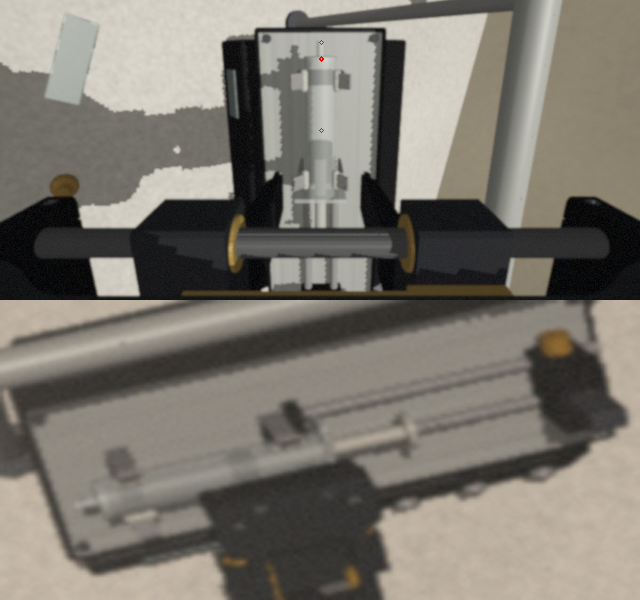

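The syringe is snapped in both clips, with its shoulder at row 157 against 158.5 predicted for home. The flange lies below the -y clip and the nozzle points the right way. Now I'll locate the pusher.

```bash
python3 - <<'E'
from h import *
np.set_printoptions(precision=1,suppress=True)
r=cams.read_camera("top"); k=800/170
def cl(c,zc):  # ray onto clip plane z=zc
    p,d=ray(r,(300+c[0]/k,195+c[1]/k)); a=C.T@(p-H); b=C.T@d; return a+b*(zc-a[2])/b[2]
print("fin top",cl((752,150),50),"corner",cl((722,122),50),cl((785,165),50))
print("block face top corner",cl((662,60),14),cl((675,150),14))
g=r["image"][190:250,425:475]
cv2.imwrite("pics/p7.png",cv2.convertScaleAbs(cv2.resize(g[:,:,::-1],None,fx=10,fy=10,interpolation=2),alpha=2.5))
E
```

```text
fin top [   6.7 -193.8   50. ] corner [  22.3 -183.7   50. ] [  -3.8 -206.    50. ]
block face top corner [  38.6 -173.6   14. ] [  -2.  -172.6   14. ]
```

>>> apply_moves(series=[[0.1,[-2,0,3],0],[0.1,[-3,0,8],0],[0.1,[-3,0,13],0],[0.1,[-3,0,16],0],[0.1,[-3,0,17],0],[0.1,[-3,0,17],0]])

```text
t: 21.72
eef_pos: [404.5, -264.0, 413.5]
tcp_rot: [1.575, 0.961, 0.282]
ft_force: [0.1, -0.0, -0.4]
opening: 0.449
```

```bash
python3 f.py; python3 - <<'E'
from h import *
np.set_printoptions(precision=1,suppress=True)
r=cams.read_camera("wrist"); im=r["image"][:,:,::-1].copy()
for y in (-160,-175,-190):
    for z in (14,50):
        q=proj(r,H+C@np.array((0,y,z))); print(y,z,q); cv2.circle(im,tuple(int(v) for v in q),2,(0,0,255),1)
o=cv2.convertScaleAbs(cv2.resize(im[130:330,220:420],None,fx=3,fy=3,interpolation=2),alpha=1.7)
cv2.imwrite("pics/w7.png",o)
E
```

```text
21.725 barrel [  -1.03 -177.7   149.52] F clip [-0.14 -0.06 -0.39] mom [-0.03  0.21  0.01] 0.44929911485358526
-160 14 [323.2 217.7]
-160 50 [323.4 227. ]
-175 14 [323.2 234.2]
-175 50 [323.4 245.4]
-190 14 [323.2 250.1]
-190 50 [323.4 263.3]
```

View pics/w7.png

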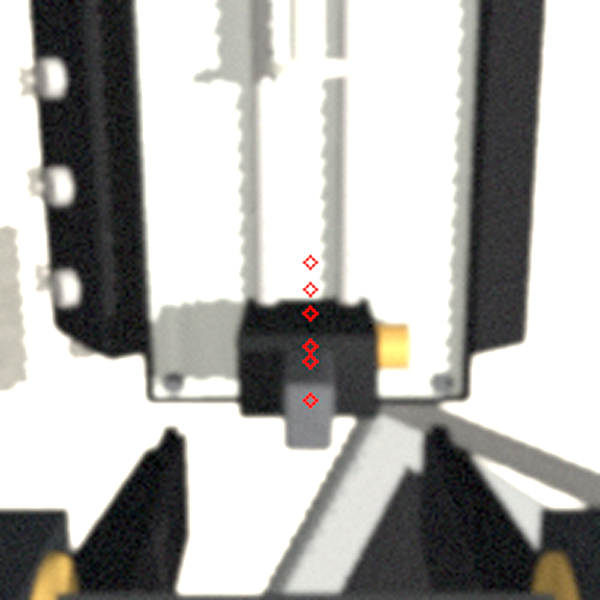

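The block's front top edge is at crop row ~338 and the fin's top spans rows 385–447 at column ~308. That gives a fin centre of y≈-195.5 and the face near -181. I'll move over it, descend and pinch.

>>> apply_moves(series=[[0.1,[2,0.06,1.78],0],[0.1,[5,0.06,1.78],0],[0.1,[8,0.06,1.78],0],[0.1,[10,0.06,1.78],0],[0.1,[11.2,0.06,1.78],0],[0.1,[11.2,0.06,1.78],0],[0.1,[11.2,0.06,1.78],0]])

```text
t: 22.65
eef_pos: [471.2, -263.3, 323.7]
tcp_rot: [1.57, 0.96, 0.279]
ft_force: [-0.8, 0.5, 0.1]
opening: 0.451
```

```bash
python3 f.py
```

```text
22.65 barrel [   0.28 -195.82   39.11] F clip [-0.47  0.7   0.48] mom [-0.01  0.21  0.04] 0.4508121973160471
```

>>> apply_moves(series=[[1,[0,0,0],0],[1,[0,0,0],0],[1,[0,0,0],0],[1,[0,0,0],0],[1,[0,0,0],0]])

```text
t: 23.28
eef_pos: [471.2, -263.6, 323.1]
tcp_rot: [1.571, 0.96, 0.279]
ft_force: [-4.7, -1.2, 1.7]
opening: 0.147
```

```bash
python3 f.py
```

```text
23.275 barrel [  -0.2  -196.02   38.67] F clip [-3.01  0.17  4.15] mom [0.04 0.62 0.14] 0.14680199806233857
```

The fin is pinched at 14 mm. I'll slide +y about 62 mm, then creep.

>>> apply_moves(series=[[1,[0,-0.03,-0.5],0],[1,[0,-0.03,-1.5],0],[1,[0,-0.03,-2.5],0],[1,[0,-0.03,-3.5],0],[1,[0,-0.03,-4.5],0],[1,[0,-0.03,-5.3],0],[1,[0,-0.03,-5.9],0],[1,[0,-0.03,-6.2],0],[1,[0,-0.03,-6.2],0]])

```text
t: 24.4
eef_pos: [453.7, -203.3, 323.1]
tcp_rot: [1.572, 0.96, 0.28]
ft_force: [-6.1, -0.8, 5.0]
opening: 0.147
```

```bash
python3 f.py; python3 - <<'E'
from h import *
r=cams.read_camera("top"); s=cams.read_camera("scene")
a=cv2.convertScaleAbs(cv2.resize(r["image"][195:275,330:450,::-1],None,fx=5,fy=5,interpolation=2),alpha=1.7)
b=cv2.convertScaleAbs(cv2.resize(s["image"][200:250,220:340,::-1],None,fx=3.9,fy=3.9,interpolation=2),alpha=1.7)
cv2.imwrite("pics/t8.png",np.vstack([a,cv2.resize(b,(600,195))]))
E
```

```text
24.4 barrel [  -0.25 -133.13   38.68] F clip [-2.06  0.94  7.6 ] mom [-0.01  0.53  0.09] 0.14713316200531204
```

View pics/t8.png

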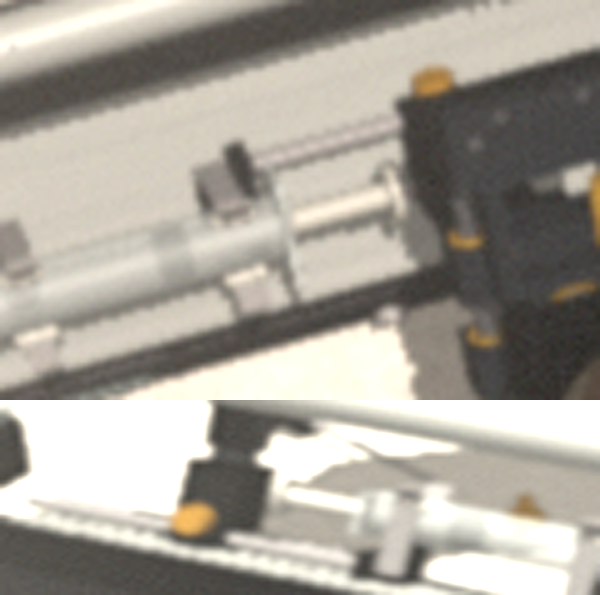

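The face is now only a few mm from the disc: disc edge at about (405,215) against block edge at about (410,160) in the top crop, and a ~10 px gap in the scene strip. Creeping in 1 mm steps, watching the force along y.

>>> apply_moves(series=[[1,[-0.05,0,-0.1],0],[1,[-0.05,0,-0.2],0]])

```text
t: 24.75
eef_pos: [453.3, -201.8, 323.2]
tcp_rot: [1.572, 0.96, 0.28]
ft_force: [3.4, -2.1, -3.0]
opening: 0.146
```

```bash
python3 f.py
```

```text
24.75 barrel [  -0.26 -131.66   38.76] F clip [ 0.49 -3.01 -4.03] mom [-0.57  0.25  0.09] 0.14562937462199435
```

>>> apply_moves(series=[[1,[-0.02,0,-0.1],0],[1,[-0.02,0,-0.2],0]])

```text
t: 25.0
eef_pos: [452.8, -200.0, 323.2]
tcp_rot: [1.572, 0.96, 0.281]
ft_force: [6.2, -1.2, -7.0]
opening: 0.148
```

```bash
python3 f.py
```

```text
25.0 barrel [  -0.29 -129.68   38.78] F clip [ 0.65 -2.86 -8.95] mom [-0.61  0.05  0.09] 0.148222987089394
```

>>> apply_moves(series=[[1,[0,0,-0.1],0]])

```text
t: 25.12
eef_pos: [452.5, -199.0, 323.2]
tcp_rot: [1.572, 0.96, 0.28]
ft_force: [6.5, -0.5, -7.4]
opening: 0.147
```

```bash
python3 f.py
```

```text
25.125 barrel [  -0.28 -128.7    38.78] F clip [ 0.77 -2.24 -9.56] mom [-0.54  0.05  0.13] 0.1473555467986754
```

>>> apply_moves(series=[[1,[0.03,0,-0.1],0],[1,[0.03,0,-0.2],0]])

```text
t: 25.38
eef_pos: [451.9, -197.1, 323.2]
tcp_rot: [1.572, 0.96, 0.28]
ft_force: [4.1, -1.6, -5.0]
opening: 0.142
```

```bash
python3 f.py
```

```text
25.375 barrel [  -0.29 -126.8    38.78] F clip [ 0.05 -2.64 -6.12] mom [-0.6   0.16  0.06] 0.14215056681823166
```

>>> apply_moves(series=[[1,[0,0,-0.1],0]])

```text
t: 25.5
eef_pos: [451.7, -196.2, 323.2]
tcp_rot: [1.572, 0.96, 0.28]
ft_force: [5.2, -0.1, -6.9]
opening: 0.143
```

```bash
python3 f.py
```

```text
25.5 barrel [  -0.28 -125.8    38.77] F clip [ 0.06 -1.52 -8.52] mom [-0.53  0.14  0.09] 0.14282240922579442
```

>>> apply_moves(series=[[1,[0,0,-0.1],0]])

```text
t: 25.62
eef_pos: [451.4, -195.2, 323.2]
tcp_rot: [1.572, 0.96, 0.28]
ft_force: [5.4, -0.9, -6.5]
opening: 0.145
```

```bash
python3 f.py;  python3 - <<'E'
from h import *
s=cams.read_camera("scene"); r=cams.read_camera("top")
b=cv2.convertScaleAbs(cv2.resize(s["image"][205:250,235:315,::-1],None,fx=9,fy=9,interpolation=2),alpha=1.5)
a=cv2.convertScaleAbs(cv2.resize(r["image"][220:255,380:430,::-1],(720,504),interpolation=2),alpha=1.5)
cv2.imwrite("pics/s9.png",b);cv2.imwrite("pics/t9.png",a)
g=cv2.cvtColor(s["image"],cv2.COLOR_RGB2GRAY)
for y in range(216,232,2): print(y,g[y,262:300].tolist())
E
```

```text
25.625 barrel [  -0.27 -124.81   38.77] F clip [ 0.29 -2.32 -8.16] mom [-0.6   0.15  0.09] 0.14537836684041355
216 [72, 70, 71, 64, 52, 49, 49, 54, 54, 53, 54, 61, 93, 139, 174, 194, 204, 208, 208, 207, 209, 211, 213, 214, 211, 201, 186, 171, 147, 121, 119, 129, 129, 116, 102, 91, 87, 86]
218 [42, 44, 47, 47, 45, 46, 47, 45, 47, 44, 45, 48, 50, 59, 79, 112, 160, 197, 211, 211, 211, 213, 210, 196, 168, 134, 111, 105, 106, 104, 105, 104, 104, 104, 103, 104, 102, 98]
220 [49, 48, 49, 49, 48, 49, 48, 48, 47, 44, 47, 46, 54, 71, 80, 88, 116, 160, 196, 208, 207, 194, 169, 135, 111, 104, 105, 104, 107, 105, 105, 104, 104, 105, 105, 104, 105, 106]
222 [46, 48, 48, 50, 50, 49, 50, 49, 48, 46, 44, 52, 72, 89, 93, 99, 124, 159, 179, 170, 150, 129, 114, 105, 104, 104, 104, 103, 105, 105, 108, 109, 109, 109, 112, 111, 108, 107]
224 [47, 49, 49, 50, 49, 49, 50, 47, 47, 44, 47, 64, 84, 94, 97, 108, 144, 173, 182, 179, 179, 176, 168, 160, 153, 147, 135, 125, 120, 122, 128, 128, 127, 138, 149, 148, 136, 111]
226 [56, 56, 54, 50, 49, 50, 49, 46, 45, 46, 49, 66, 84, 93, 91, 97, 108, 123, 132, 139, 147, 156, 163, 171, 176, 181, 182, 179, 175, 167, 149, 127, 124, 140, 150, 147, 134, 119]
228 [102, 101, 95, 80, 58, 49, 48, 48, 46, 45, 48, 61, 75, 86, 89, 93, 98, 102, 102, 101, 102, 104, 107, 109, 117, 124, 131, 139, 150, 151, 141, 123, 130, 145, 151, 147, 136, 124]
230 [114, 111, 106, 92, 72, 53, 47, 46, 44, 42, 44, 48, 54, 66, 85, 99, 104, 106, 105, 106, 105, 105, 103, 102, 99, 101, 101, 109, 122, 126, 116, 110, 121, 131, 134, 133, 126, 123]
```

No gap shows at this angle in the scene camera numbers, so contact is near. Now 0.5 mm steps.

>>> apply_moves(series=[[1,[0.03,0,-0.05],0]])

```text
t: 25.85
eef_pos: [451.3, -194.8, 323.1]
tcp_rot: [1.571, 0.96, 0.279]
ft_force: [-1.9, -2.1, 1.0]
opening: 0.146
```

```bash
python3 f.py
```

```text
25.85 barrel [  -0.28 -124.41   38.7 ] F clip [-1.41 -1.46  2.16] mom [-0.49  0.51  0.08] 0.14569179620616307
```

>>> apply_moves(series=[[1,[0,0,-0.05],0]])

```text
t: 25.98
eef_pos: [451.1, -194.3, 323.1]
tcp_rot: [1.571, 0.96, 0.279]
ft_force: [-0.4, -2.3, -1.4]
opening: 0.143
```

```bash
python3 f.py
```

```text
25.975 barrel [  -0.27 -123.94   38.72] F clip [-1.69 -2.11 -0.57] mom [-0.49  0.35  0.1 ] 0.14266746809392597
```

>>> apply_moves(series=[[1,[0,0,-0.05],0]])

```text
t: 26.1
eef_pos: [451.0, -193.9, 323.1]
tcp_rot: [1.571, 0.96, 0.279]
ft_force: [-1.0, -3.4, -0.1]
opening: 0.146
```

```bash
python3 f.py
```

```text
26.1 barrel [  -0.27 -123.47   38.72] F clip [-1.61 -2.99  0.99] mom [-0.55  0.4   0.17] 0.14633648706474806
```

>>> apply_moves(series=[[1,[0,0,-0.05],0]])

```text
t: 26.22
eef_pos: [450.9, -193.4, 323.1]
tcp_rot: [1.571, 0.96, 0.279]
ft_force: [-1.5, -4.0, -0.1]
opening: 0.151
```

```bash
python3 f.py
```

```text
26.225 barrel [  -0.25 -122.96   38.73] F clip [-2.18 -3.42  1.39] mom [-0.51  0.51  0.08] 0.15101258196093503
```

>>> apply_moves(series=[[1,[0,0,-0.05],0]])

```text
t: 26.35
eef_pos: [450.7, -192.9, 323.1]
tcp_rot: [1.571, 0.96, 0.279]
ft_force: [-3.1, -3.1, 1.3]
opening: 0.143
```

```bash
python3 f.py
```

```text
26.35 barrel [  -0.27 -122.47   38.71] F clip [-2.38 -2.14  3.22] mom [-0.49  0.65  0.11] 0.14287657176184834
```

>>> apply_moves(series=[[1,[0,0,-0.05],0]])

```text
t: 26.48
eef_pos: [450.6, -192.4, 323.1]
tcp_rot: [1.571, 0.96, 0.279]
ft_force: [-4.2, -4.2, 3.1]
opening: 0.15
```

```bash
python3 f.py
```

```text
26.475 barrel [  -0.27 -121.96   38.71] F clip [-2.48 -2.91  5.54] mom [-0.47  0.63  0.1 ] 0.15010984682999323
```

>>> apply_moves(series=[[1,[-0.02,-0.01,-0.05],0]])

```text
t: 26.6
eef_pos: [450.4, -191.9, 323.1]
tcp_rot: [1.572, 0.96, 0.28]
ft_force: [2.4, -1.3, -1.7]
opening: 0.146
```

```bash
python3 f.py
```

```text
26.6 barrel [  -0.29 -121.4    38.74] F clip [ 0.64 -1.96 -2.52] mom [-0.52  0.25  0.14] 0.1457194149438044
```

>>> apply_moves(series=[[1,[0,0,-0.05],0]])

```text
t: 26.72
eef_pos: [450.3, -191.4, 323.1]
tcp_rot: [1.572, 0.96, 0.28]
ft_force: [-0.3, -3.2, -0.4]
opening: 0.148
```

```bash
python3 f.py
```

```text
26.725 barrel [  -0.28 -120.88   38.72] F clip [-1.16 -2.97  0.38] mom [-0.57  0.39  0.08] 0.1476357671803593
```

>>> apply_moves(series=[[1,[0,0,-0.05],0]])

```text
t: 26.85
eef_pos: [450.2, -191.1, 323.1]
tcp_rot: [1.571, 0.96, 0.278]
ft_force: [0.8, -4.8, -2.0]
opening: 0.146
```

```bash
python3 f.py; python3 - <<'E'
from h import *
s=cams.read_camera("scene"); r=cams.read_camera("top"); cv2.imwrite("pics/tt.png",r["image"]); cv2.imwrite("pics/ss.png",s["image"])
g=cv2.cvtColor(r["image"],cv2.COLOR_RGB2GRAY)
# along-axis profile in top at several clip x lines, z=0: sample clip y from -125 to -95
for x,z in ((11,0),(8,8),(16,0)):
    print(x,z,[int(g[tuple(np.round(proj(r,H+C@np.array((x,y,z)))).astype(int)[::-1])]) for y in range(-126,-94,1)])
E
```

```text
26.85 barrel [  -0.27 -120.7    38.74] F clip [-1.57 -4.87 -1.29] mom [-1.02  0.42  0.14] 0.14614835577342156
11 0 [59, 59, 51, 51, 44, 44, 44, 44, 42, 42, 41, 41, 38, 34, 37, 37, 34, 34, 44, 44, 60, 60, 60, 60, 62, 62, 81, 72, 80, 80, 85, 85]
8 8 [43, 44, 44, 45, 45, 45, 45, 42, 42, 45, 45, 45, 45, 38, 38, 36, 36, 40, 40, 53, 59, 69, 69, 67, 67, 65, 65, 70, 70, 70, 70, 77]
16 0 [43, 45, 45, 46, 46, 48, 48, 45, 46, 44, 44, 41, 41, 39, 39, 35, 35, 38, 38, 35, 35, 36, 41, 53, 53, 85, 85, 113, 113, 120, 120, 119]
```

Contact: the moment jumped from about -0.55 to -1.02 N·m, Fy went to -4.9 N, and the last step advanced only 0.2 of 0.5 mm. I'll let go and back straight out.

>>> apply_moves(series=[[0.1,[0,0,0],0],[0.1,[0,0,0],0],[0.1,[0,0,0],0],[0.1,[0,0,0],0],[0.1,[-1.5,0,0],0],[0.1,[-4,0,0],0],[0.1,[-8,0,0],0],[0.1,[-12,0,0],0],[0.1,[-14,0,0],0],[0.1,[-14,0,0],0]])

```text
t: 28.2
eef_pos: [372.5, -213.2, 438.7]
tcp_rot: [1.568, 0.959, 0.276]
ft_force: [0.1, -0.1, -0.3]
opening: 0.448
```

```bash
python3 f.py; python3 - <<'E'
from h import *
np.set_printoptions(precision=1,suppress=True)
r=cams.read_camera("wrist"); g=cv2.cvtColor(r["image"],cv2.COLOR_RGB2GRAY)
cv2.imwrite("pics/w10.png",r["image"][:,:,::-1])
for x,z in ((0,0),(9,0),(-9,0)):
    print(x,z,[int(g[tuple(np.round(proj(r,H+C@np.array((x,y,z)))).astype(int)[::-1])]) for y in range(-130,-40,2)])
for c in [(0,-108,0),(0,-108,12),(0,-62,0),(0,-108,14),(0,-112,50),(0,-132,50)]: print(c,proj(r,H+C@np.array(c)))
for col in (321,326,330): print(col,g[130:300:1,col].tolist())
E
```

```text
28.2 barrel [   0.04 -120.7   179.79] F clip [-0.14 -0.08 -0.31] mom [-0.01  0.18  0.05] 0.44759289643831535
0 0 [81, 81, 80, 77, 64, 44, 40, 36, 35, 36, 61, 168, 194, 162, 188, 198, 199, 199, 200, 199, 201, 200, 200, 201, 201, 201, 202, 201, 202, 201, 201, 201, 201, 200, 180, 168, 167, 180, 181, 181, 180, 181, 181, 181, 182]
9 0 [33, 41, 38, 40, 36, 36, 35, 36, 37, 38, 37, 113, 174, 153, 107, 107, 108, 108, 109, 106, 105, 106, 107, 108, 105, 105, 105, 104, 104, 105, 105, 105, 104, 108, 149, 162, 147, 159, 152, 149, 149, 150, 140, 136, 137]
-9 0 [41, 44, 43, 40, 37, 27, 27, 25, 26, 35, 39, 99, 137, 120, 100, 156, 174, 176, 177, 177, 175, 175, 176, 176, 180, 182, 181, 180, 181, 181, 181, 182, 181, 167, 152, 164, 136, 123, 111, 109, 109, 122, 117, 110, 110]
(0, -108, 0) [321.6 213.2]
(0, -108, 12) [321.7 215.5]
(0, -62, 0) [321.7 167. ]
(0, -108, 14) [321.7 215.9]
(0, -112, 50) [321.7 228.6]
(0, -132, 50) [321.7 250.4]
321 [177, 177, 177, 177, 176, 177, 176, 178, 176, 177, 177, 176, 177, 177, 176, 176, 176, 176, 176, 176, 176, 176, 176, 175, 175, 174, 176, 175, 177, 177, 175, 176, 170,
[... 1538 characters left out ...]
148, 147, 146, 145, 146, 146, 146, 146, 154, 160, 163, 159, 156, 156, 154, 156, 157, 157, 160, 163, 160, 152, 158, 165, 162, 149, 124, 105, 97, 97, 98, 98, 99, 100, 98, 97, 93, 94, 93, 95, 93, 95, 96, 95, 95, 95, 96, 96, 95, 97, 96, 97, 97, 97, 97, 96, 96, 98, 99, 96, 98, 99, 97, 95, 91, 103, 130, 162, 176, 174, 158, 113, 60, 37, 38, 38, 38, 37, 36, 36, 38, 35, 35, 36, 37, 36, 40, 34, 38, 33, 41, 34, 33, 37, 36, 37, 37, 37, 52, 71, 87, 93, 97, 97, 97, 98, 99, 99, 98, 98, 98, 100, 100, 99, 100, 98, 98, 99, 102, 99, 99, 101, 100, 99, 99, 99, 101, 98, 100, 102, 100, 101, 100, 100, 100, 101, 99, 100, 101, 102, 102, 102, 99, 102, 101, 101, 99, 101, 101, 102, 100, 101, 103, 100, 100, 98, 100, 114]
```

The wrist profile shows the white disc running straight into the dark block face at row ~214, where the plunger end at home (y=-108) is predicted. The hand is clear with about zero force. Handing in.

```bash
python3 -c "
from cell import job,monitor
print(job.job_done()); s=monitor.state(); print(s['t'],s['ft_force'])"
```

```text
the job is handed in; nothing more can be done
None
the job is handed in; nothing more can be done
```

I loaded the larger syringe into the pump's two clips, brought the pusher block up to the plunger, let go and handed the job in at about 28 s.

**How it was done**
- I gripped the syringe across the barrel in the rest and lifted it.
- The moves have no pitch command. I got the 35° tilt by reaching the arm past its limit in the pump's plane (35.06° reached).
- I came in over the lamp bar along the clips' axis.
- I pushed the barrel in with small steps. The force rose to about 4 N, dropped to zero, then pulled the barrel inwards. I released within about 1 mm of home, so the clips drew it in and the pads were not pressed.
- I pinched the pusher's fin and slid it up until contact showed: the moment about doubled, and the force along the travel reached 4.9 N, of which about 2.5 N is normal drag. Then I released.

**Last checks**
- **Clips:** the picture after release showed the syringe in both clips with the nozzle the right way. It lay within about 1–2 mm of home along its length.
- **Pusher:** brightness readings from the last wrist image run straight from the white disc into the dark block face, at the predicted plunger-end position.
- **Robot:** the hand was well clear, with about 0.3 N on the sensor, which is noise.

**What was off or unchecked**
- **Side forces on the fin:** these reached about 9 N along the clip's z while sliding the pusher.
- **Syringe along the grip:** the first estimates of its position disagreed by up to about 13 mm. I used the close-range value.
- **Picture limit:** I could not view the final image because the limit was reached, so the pusher contact rests on force and pixel values alone.
- **Other items:** I did not separately check that the small syringe and the other things on the bench were undisturbed.

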